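# Empty the combustion oven with the draw hook

## Robot

A 7-joint arm with a two-finger parallel gripper is mounted at the origin on the work surface. World frame = base frame: x ahead of the robot, y to its left, z up, the work surface at z = 0. Lengths are in m, angles in rad, forces in N, time in s.
With the tool pointing down it reaches from about 0.425 to 0.95 m from the base axis. Payload 4.7 kg.
Tool frame: the origin (TCP) lies on the centre line of the jaws, within the pads' length; the fingertips stand robot.nose_length ahead of it and the grasp point (between the pads) lies 8 mm behind it (robot.nose_length is the distance from the TCP to the fingertips, in m); z points along the fingers, x is the direction in which the jaws open and shut, and the axes are right-handed (so a half turn about z gives the same grasp; the last joint's range is limited). The gripper opens to 85 mm and grips with 20 to 120 N. Pads are 22 mm wide; open, the fingers measure 114 mm over their backs; the gripper's body (76 mm by 85 mm) begins 54 mm behind the grasp point. The pads swing forward as they close: fully open they stand 13 mm farther back than shut.
Start: joints at [-1.373, 0.469, -0.049, 1.532, 0.024, 1.141, -0.082], TCP at [0.152, 0.658, 0.242] pointing down, gripper open.
Joint ranges: [-2.59, 2.59], [-0.33, 1.99], [-1.39, 1.29], [0.1, 2.45], [-1.04, 4.18], [0.21, 1.99], [-2.66, 2.66]. Speed limits (rad/s): [2.57, 2.57, 3.14, 3.14, 3.14, 3.14, 3.14].

## Interface

Orientations are given as [roll, pitch, yaw] about the fixed x, y, z axes, in that order (R = Rz(yaw) Ry(pitch) Rx(roll)).
In Python, from plant import robot gives the robot as it stands. Calls block until the motion is done:
- robot.goto(position, orientation): joint-space move of the TCP to a pose.
- robot.move_straight(position, vel=0.15, attitude=None, contact_N=None): straight line of the TCP; attitude=None keeps the orientation; vel is the mean speed in m/s. With contact_N (N) it stops when the force on the tool has changed by that much, and returns True; else False.
- robot.move_joints(angles): joint-space move.
- robot.grip(opening, strength=None): opening from 0.0 (shut) to 1.0 (fully open); strength is the grip in N (None keeps the last); returns when the fingers have stopped.
- robot.sleep(seconds).
- robot.inverse_kinematics(position, orientation): joint angles nearest the present ones, or None.
- robot.sense(): the state.
- robot.grab_frame(name): name is "scene" or "top"; returns a dict with "image" (480x640x3 uint8, red, green, blue), "range_z" (480x640 float32, m along the optical axis (not along the pixel's ray), 0 where there is no reading), "fx", "fy", "cx", "cy" (pixels), "R" (3x3) and "t" (3): a world point X has camera coordinates R X + t. Camera axes: x right, y down, z forward; pixel columns grow to the right and rows downward; lengths in m; the calibration is good to about 2 mm. A picture is of the moment at which its call begins.
A pose or a line that the arm cannot do raises robot.IKError and nothing moves.
- robot.close_job(): hands the job in, once; it reports no verdict.
The state is a dict: "t": time; "joint_pos": joint angles; "joint_velocities": joint speeds; "effort": joint torques, N m; "tcp_pos": TCP position; "tcp_rot": TCP orientation; "wrist_force": force on the tool from outside, world axes, zero at the start; "torque": the same for the moment, N m; "opening": opening from 0.0 (shut) to 1.0 (fully open).
Only numpy, scipy, OpenCV 4.12 (cv2) and the standard library are available. Lean on these libraries where they do the work, as an engineer would, in place of code of your own. Each camera call takes 0.05 s, during which the arm holds its last target. There are 200 camera calls.

## Task

Unload the cold combustion oven: with the draw hook, draw every ceramic boat by its loop out of its bore and onto the ledge, and lay the hook back flat on its rubber mat the way round it lay. Lay the boats flat and upright on the floor of the tray, side by side and parallel to one another, squared up with the tray and with their loops all towards its blue end. Leave the glassware, the jar, the bottle and the dish alone.

Things in the scene. Friction and masses are not known exactly. Their poses are not given: they have to be found in the camera images.
- oven: Bench combustion oven, cold, fixed, blue and grey. Origin on the bench under the centre of its bore block; x points level into the bores, y across them, z up. Four straight bores 34 mm wide, 44 mm high, axes at y = -90, -30, +30, +90 mm, mouths at x = -115 mm, back wall at x = +100 mm. Block top 120 mm above the bench, with clear windows to look through; control box (x 115 to 225 mm) 150 mm high.
- oven_mouth (a point): On the oven's front, midway along the line of the mouths' lower edges: x = -115, y = 0, z = 60 mm in the oven's frame. The floor of all bores is at this height, and carries on, flush and level, before the mouths as an open ledge 254 mm wide that ends 140 mm in front of them (x = -115 to -255 mm).
- hook_mat: Thin black rubber mat fixed on the bench, 350 x 110 mm, 3 mm thick, where the draw hook lies. Origin: centre of its underside; x along its length. The hook starts lying lengthwise on it, rod towards the mat's +x end.
- hook: Loose draw hook, 240 g: orange handle 100 mm long (x), 34 mm wide (y), 26 mm high (z); a 6 mm steel rod leaves its +x end, 20 mm above the handle's underside, and at x = 290 mm is bent straight down (-z). Origin: centre of the handle's underside. The rod and tip clear the bench when the handle lies flat.
- hook_grip (a point): On the hook's handle, at its balance point and at half height (22 mm ahead of the handle's centre, 13 mm above its underside): where to grip it, across the 34 mm width.
- hook_tip (a point): The lowest point of the hook's bent-down, 6 mm thick tip: 290 mm ahead of the hook's origin, 4 mm above the level of the handle's underside, 13 mm below the underside of the rod.
- tray: Shallow dark steel boat tray, fixed on the bench, outside 170 mm (x) by 260 mm (y), inside 160 x 250 mm, floor 4 mm thick, rim 12 mm above the bench. Origin: centre of its underside. The rim and a 20 mm strip of floor at its -x end are blue.
- boat0: Combustion boat 0 (some may be absent), loose, about 60 g: white ceramic trough 90 mm long (x), 26 mm wide (y), 18 mm high, origin at the centre of its underside, with a flat, level copper loop at its -x end that reaches x = -70 mm. It starts deep in a bore, loop towards the mouth. Grip it across its width.
- boat0_loop (a point): Centre of the opening of boat 0's loop: 55 mm towards -x from the boat's origin and 7 mm above its underside. The opening is 16 mm wide (y) and 20 mm long (x); the wire is 5 mm thick, its top 9.5 mm above the boat's underside.
- boat1: Combustion boat 1 (some may be absent), loose, about 60 g: white ceramic trough 90 mm long (x), 26 mm wide (y), 18 mm high, origin at the centre of its underside, with a flat, level copper loop at its -x end that reaches x = -70 mm. It starts deep in a bore, loop towards the mouth. Grip it across its width.
- boat1_loop (a point): Centre of the opening of boat 1's loop: 55 mm towards -x from the boat's origin and 7 mm above its underside. The opening is 16 mm wide (y) and 20 mm long (x); the wire is 5 mm thick, its top 9.5 mm above the boat's underside.
- boat2: Combustion boat 2 (some may be absent), loose, about 60 g: white ceramic trough 90 mm long (x), 26 mm wide (y), 18 mm high, origin at the centre of its underside, with a flat, level copper loop at its -x end that reaches x = -70 mm. It starts deep in a bore, loop towards the mouth. Grip it across its width.
- boat2_loop (a point): Centre of the opening of boat 2's loop: 55 mm towards -x from the boat's origin and 7 mm above its underside. The opening is 16 mm wide (y) and 20 mm long (x); the wire is 5 mm thick, its top 9.5 mm above the boat's underside.
- boat3: Combustion boat 3 (some may be absent), loose, about 60 g: white ceramic trough 90 mm long (x), 26 mm wide (y), 18 mm high, origin at the centre of its underside, with a flat, level copper loop at its -x end that reaches x = -70 mm. It starts deep in a bore, loop towards the mouth. Grip it across its width.
- boat3_loop (a point): Centre of the opening of boat 3's loop: 55 mm towards -x from the boat's origin and 7 mm above its underside. The opening is 16 mm wide (y) and 20 mm long (x); the wire is 5 mm thick, its top 9.5 mm above the boat's underside.
- beaker: Bystander: empty glass beaker, 60 mm across, 80 mm high, standing on the bench; origin at the centre of its underside. Leave alone.
- flask: Bystander: green glass conical flask, 84 mm across, 130 mm high, standing on the bench; origin at the centre of its underside. Leave alone.
- reagent: Bystander: brown reagent bottle, 60 mm across, 120 mm high, standing on the bench; origin at the centre of its underside. Leave alone.
- jar: Bystander: small jar, 56 mm across, 60 mm high, standing on the bench; origin at the centre of its underside. Leave alone.
- dish: Bystander: white porcelain dish, 80 mm across, 22 mm high, standing on the bench; origin at the centre of its underside. Leave alone.

How it is judged:
By the outcome, as a careful person would: the job done as asked, in the order asked, and still so for the second after the job is handed in, with the robot touching nothing.
Of boat0, boat1, boat2, boat3 only 3 to 4 are there at a start; the rules pass over those that are not, and their reading is None.
At some moment in a run one of hook may be knocked a few centimetres aside while the robot is not near it.
Once in a run the grip may slacken for a moment while it holds something.
It also fails if it takes over 210 s, if anything falls off the work surface, if the arm or the gripper's body presses on something with over 40 N, if the wrist force passes 120 N, or if a joint passes its speed limit or range.

## Working session

There is one attempt and no reset: what is moved stays moved. The work goes in short steps, each a Python script; the robot and the scene stay as the last script left them, time stands still between calls to the robot, and variables do not carry over. Pictures are saved under pics/ and viewed, about 12 in all and at most 16, crops included, and the job is handed in when it is done.

```bash
ls; mkdir -p pics; python3 - <<'E'
from plant import robot
import numpy as np,cv2
for n in("scene","top"):
    f=robot.grab_frame(n); cv2.imwrite(f"pics/{n}0.png",f["image"][:,:,::-1]); np.savez(f"{n}0.npz",**f)
    print(n,f["fx"],f["cx"],f["cy"],np.round(f["R"],3).tolist(),np.round(f["t"],3), (-f["R"].T@f["t"]).round(3))
print(robot.nose_length,robot.sense())
E
```

```text
pics
scene 595.347275149255 321.546034913809 232.3124685637391 [[0.572, 0.82, 0.004], [0.552, -0.382, -0.741], [-0.606, 0.426, -0.671]] [-0.257 -0.303  1.635] [ 1.305 -0.602  0.874]
top 435.18804053960594 316.8547953224052 238.8002333664843 [[0.0, -1.0, -0.003], [-0.997, -0.0, -0.08], [0.08, 0.003, -0.997]] [-0.094  0.598  1.003] [ 0.516 -0.097  1.047]
0.011 {'t': 0.1, 'joint_pos': array([-1.37286043,  0.46939596, -0.04860453,  1.53355325,  0.02410415,
        1.14101215, -0.08230262]), 'joint_velocities': array([ 0.00099089, -0.00147629, -0.00138901, -0.00244623,  0.00085503,
        0.00024994,  0.00021411]), 'effort': array([ 7.24398778e-04, -5.11513817e+01, -4.70430613e-02, -2.38389891e+01,
        1.08299873e-02,  4.39406867e-03, -1.32503092e-05]), 'tcp_pos': array([0.15167343, 0.6572265 , 0.24135165]), 'tcp_rot': array([3.14153150e+00, 1.78190961e-03, 1.34399658e+00]), 'wrist_force': array([-0.16291011, -0.46963127,  0.26961762]), 'torque': array([-0.01418669,  0.05662787,  0.00348399]), 'opening': 0.9984590205643734}
```

View pics/scene0.png

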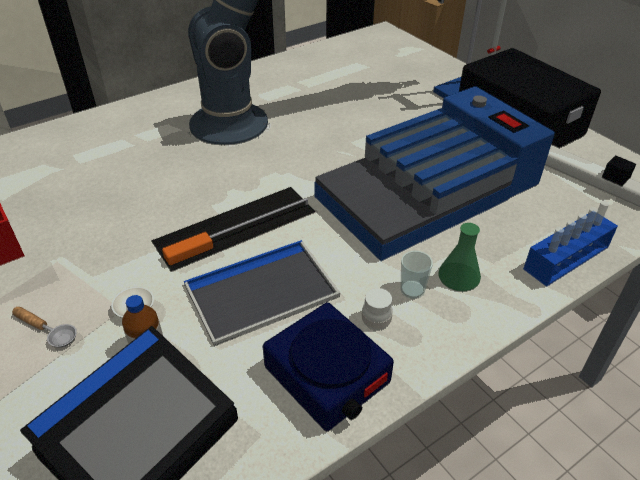

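View pics/top0.png

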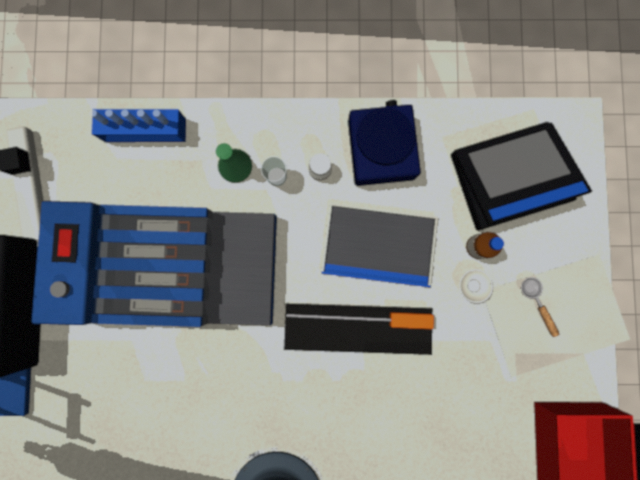

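```bash
python3 - <<'E'
import numpy as np,cv2
def crop(n,x0,y0,w,h,s,out):
    im=np.load(f"{n}0.npz")["image"][y0:y0+h,x0:x0+w,::-1]
    im=cv2.resize(im,None,fx=s,fy=s,interpolation=cv2.INTER_CUBIC)
    for u in range((-x0)%20,w,20): cv2.line(im,(u*s,0),(u*s,6),(0,255,255),1); cv2.putText(im,str(x0+u),(u*s,16),0,.33,(0,255,255))
    for v in range((-y0)%20,h,20): cv2.line(im,(0,v*s),(6,v*s),(0,255,255),1); cv2.putText(im,str(y0+v),(8,v*s+4),0,.33,(0,255,255))
    cv2.imwrite(out,im)
crop("top",90,195,200,140,4,"pics/topoven.png")
crop("top",280,195,160,165,5 if 0 else 4,"pics/toptray.png")
crop("scene",150,180,200,150,4,"pics/scenetray.png")
crop("scene",310,80,200,150,4,"pics/sceneoven.png")
E
```

```text
(no output)
```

View pics/topoven.png

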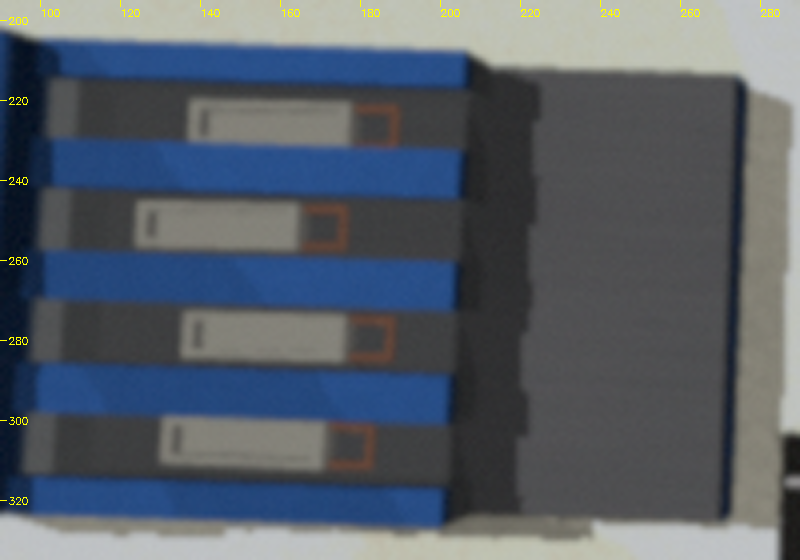

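View pics/toptray.png

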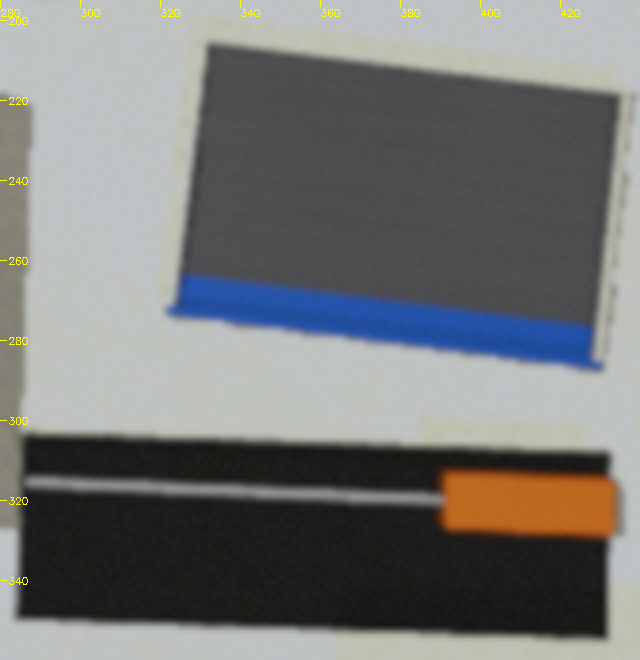

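View pics/scenetray.png

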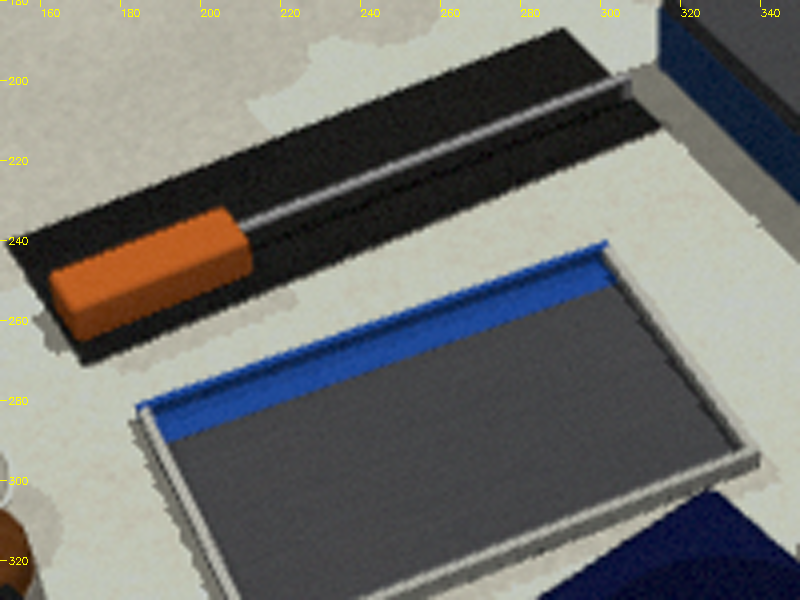

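View pics/sceneoven.png

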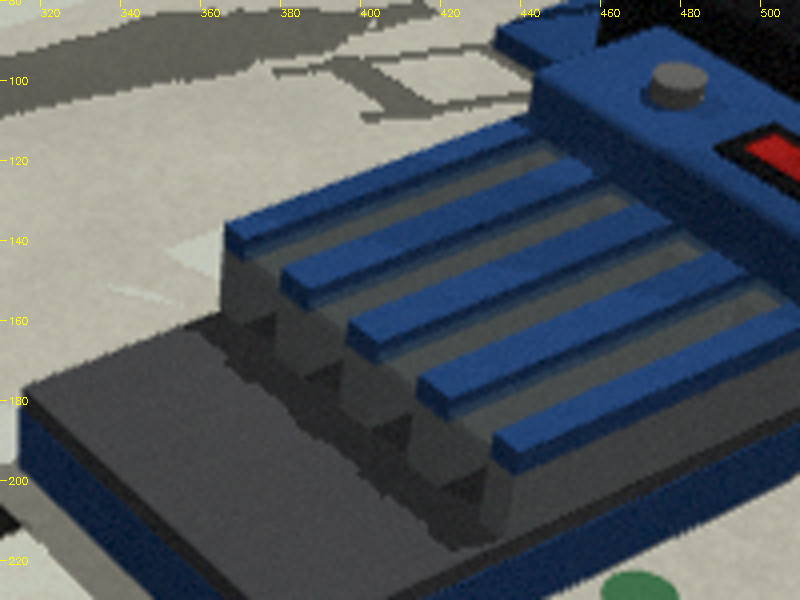

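```bash
cat > h.py <<'E'
import numpy as np
from scipy.optimize import least_squares
def cam(n):
    d=np.load(f"{n}0.npz"); return d
def proj(f,X):
    c=f["R"]@np.asarray(X,float)+f["t"]; return np.array([f["fx"]*c[0]/c[2]+f["cx"],f["fy"]*c[1]/c[2]+f["cy"]])
def atz(f,u,v,z):
    r=f["R"].T@np.array([(u-f["cx"])/f["fx"],(v-f["cy"])/f["fy"],1]); o=-f["R"].T@f["t"]
    return o+r*(z-o[2])/r[2]
def tw(p,X):
    c,s=np.cos(p[2]),np.sin(p[2]); return np.array([p[0]+c*X[0]-s*X[1],p[1]+s*X[0]+c*X[1],X[2]+(p[3] if len(p)>3 else 0)])
def fit(obs,p0):
    g=lambda p:np.concatenate([proj(f,tw(p,X))-np.array(uv) for f,X,uv in obs])
    r=least_squares(g,p0,loss="soft_l1"); return r.x,r.fun.reshape(-1,2).round(1).tolist()
E
python3 - <<'E'
from h import *
T,S=cam("top"),cam("scene")
m=1e-3
ov=[(T,(-.255,-.127,.06),(275.5,214.5)),(T,(-.255,.127,.06),(271.5,324.5)),(S,(-.255,.127,.06),(316.3,177))]
po,r=fit(ov,[.5,.35,np.pi/2,0]);print("oven",po.round(4),r)
print("mouth",tw(po,(-.115,0,.06)), "range ledge", atz(T,250,270,.06))
print("depth ledge z:",[ (T["R"].T@(np.array([(u-T["cx"])/T["fx"],(v-T["cy"])/T["fy"],1])*T["range_z"][v,u]-T["t"])).round(4).tolist() for u,v in((250,240),(250,300),(150,235),(182,227),(165,227),(360,240),(410,320),(350,340))])
hk=[(T,(.05,-.017,.026),(390.2,327.8-0) if 0 else (390.2,312.5)),]
h=[(T,(.05,.017,.026),None)]
# hook x-> world +y, y-> world -x(lower in top image)
hk=[(T,(.05,-.017,.026),(390.2,312.5)),(T,(-.05,-.017,.026),(433.8,314)),(T,(-.05,.017,.026),(433.2,329.2)),(T,(.05,.017,.026),(389.8,327.8)),
 (S,(.05,.017,.026),(205.5,231.75)),(S,(-.05,.017,.026),(162.5,247.75)),(S,(-.05,-.017,.026),(168.75,257.5)),(S,(.05,-.017,.026),(212.5,240.75)),(S,(.293,0,.023),(307.5,198.75))]
p,r=fit(hk,[.3,-.3,np.pi/2,0]);print("hook",p.round(4),r)
tr=[(T,(-.085,.13,.012),(322,273)),(T,(-.085,-.13,.012),(430,287)),(S,(-.085,-.13,.012),(184.5,281.25)),(S,(-.085,.13,.012),(301.25,240.75)),(S,(.085,.13,.012),(339.5,293.75))]
p,r=fit(tr,[.55,-.2,-.13,0]);print("tray",p.round(4),r)
mt=[(T,(.175,-.055,.003),(285.5,303.7)),(T,(-.175,-.055,.003),(432.5,308.2)),(T,(-.175,.055,.003),(431.8,354)),(T,(.175,.055,.003),(284.3,349.5)),(S,(.175,.055,.003),(291,187)),(S,(.175,-.055,.003),(315,212)),(S,(-.175,.055,.003),(152,242)),(S,(-.175,-.055,.003),(171,271))]
p,r=fit(mt,[.3,-.3,np.pi/2,0]);print("mat",p.round(4),r)
c,s=np.cos(po[2]),np.sin(po[2])
for uv in((182.75,226.75),(170,251.6),(181.5,279.6),(176.25,306.6)):
    w=atz(T,*uv,.067); d=w[:2]-po[:2]; print("loop",w.round(4),"oven",np.round([c*d[0]+s*d[1],-s*d[0]+c*d[1]],4))
for n,uv in(("blkfront",(206.5,208)),("",(201.5,326)),("strip",(206,217)),("",(205.5,232)),("",(205,244.3)),("",(204.5,259.5)),("",(203.5,271)),("",(203,288)),("",(202.5,300.5)),("",(201.5,316.5))):
    w=atz(T,*uv,.12); d=w[:2]-po[:2]; print(n,np.round([c*d[0]+s*d[1],-s*d[0]+c*d[1]],4))
E
```

```text
oven [ 0.539   0.2617  1.5272 -0.0065] [[0.0, -1.2], [-1.8, 0.4], [-2.1, 0.3]]
mouth [0.53398114 0.14685297 0.05347587] range ledge [0.52448541 0.05759863 0.06      ]
depth ledge z: [[0.5926, 0.0584, 0.0604], [0.4572, 0.0566, 0.061], [0.5988, 0.264, 0.1186], [0.6166, 0.1972, 0.1139], [0.6171, 0.2359, 0.1084], [0.5971, -0.1974, 0.0027], [0.4097, -0.3088, 0.0295], [0.3605, -0.1717, 0.0055]]
hook [ 0.4076 -0.3131  1.5233 -0.0031] [[-0.2, -0.3], [-0.8, 0.3], [-0.6, -0.1], [-0.3, -0.8], [0.3, -0.7], [-1.5, 0.5], [-1.6, 0.6], [-0.1, -0.4], [-0.1, -0.2]]
tray [ 0.5866 -0.2427 -0.1297 -0.0048] [[-1.3, -0.5], [-0.7, -0.3], [-1.3, 0.3], [-0.3, -0.1], [-0.2, -0.2]]
mat [ 0.3864 -0.191   1.5406 -0.0066] [[-0.3, -0.9], [-1.0, -0.8], [-0.7, 0.2], [-0.8, 0.0], [-1.1, -0.0], [-0.3, -0.1], [-1.4, -0.8], [-0.5, 1.0]]
loop [0.6222 0.2103 0.067 ] oven [-0.0478 -0.0854]
loop [0.5658 0.2377 0.067 ] oven [-0.0229 -0.0278]
loop [0.5029 0.2101 0.067 ] oven [-0.0532  0.0338]
loop [0.4428 0.2203 0.067 ] oven [-0.0456  0.0943]
blkfront [-0.113 -0.123]
 [-0.1186  0.1276]
strip [-0.1131 -0.1035]
 [-0.1142 -0.0712]
 [-0.1148 -0.0448]
 [-0.1158 -0.0123]
 [-0.1153  0.0122]
 [-0.1165  0.0481]
 [-0.1172  0.0744]
 [-0.1173  0.1079]
```

```bash
cat >> h.py <<'E'
OV=np.array([.5395,.2618,1.543]); UX=np.array([np.cos(OV[2]),np.sin(OV[2]),0])
def ovw(x,y,z): return tw(OV,(x,y,z))
LOOP=[atz(cam("top"),*uv,.067) for uv in((182.75,226.75),(170,251.6),(181.5,279.6),(176.25,306.6))]
E
python3 - <<'E'
from h import *
from plant import robot
T,S=cam("top"),cam("scene")
def F(name,obs,p0): p,r=fit(obs,p0); print(name,p.round(4),r)
F("oven",[(T,(-.255,-.127,.06),(275.5,214.5)),(T,(-.255,.127,.06),(271.5,324.5)),(S,(-.255,.127,.06),(316.3,177)),(T,(-.115,-.105,.12),(206,217)),(T,(-.115,-.015,.12),(204.5,259.5)),(T,(-.115,.015,.12),(203.5,271)),(T,(-.115,.105,.12),(201.5,316.5)),(T,(-.115,-.073,.12),(205.5,232)),(T,(-.115,.073,.12),(202.5,300.5))],[.5,.26,1.54])
F("hook",[(T,(.05,-.017,.029),(390.2,312.5)),(T,(-.05,-.017,.029),(433.8,314)),(T,(-.05,.017,.029),(433.2,329.2)),(T,(.05,.017,.029),(389.8,327.8)),(T,(.293,0,.023),(286,315.5)),
 (S,(.05,.017,.029),(205.5,231.75)),(S,(-.05,.017,.029),(162.5,247.75)),(S,(-.05,-.017,.029),(168.75,257.5)),(S,(.05,-.017,.029),(212.5,240.75)),(S,(.293,0,.026),(307.5,198.75))],[.4,-.31,1.52])
F("tray",[(T,(-.085,.13,.012),(322,273)),(T,(-.085,-.13,.012),(430,287)),(S,(-.085,-.13,.012),(184.5,281.25)),(S,(-.085,.13,.012),(301.25,240.75)),(S,(.085,.13,.012),(339.5,293.75))],[.55,-.2,-.13])
F("mat",[(T,(.175,-.055,.003),(285.5,303.7)),(T,(-.175,-.055,.003),(432.5,308.2)),(T,(-.175,.055,.003),(431.8,354)),(T,(.175,.055,.003),(284.3,349.5)),(S,(.175,.055,.003),(291,187)),(S,(.175,-.055,.003),(315,212)),(S,(-.175,.055,.003),(152,242)),(S,(-.175,-.055,.003),(171,271))],[.3,-.3,np.pi/2])
for k in(0,np.pi):
  for n,p,y in [("hook",(.409,-.29,.016),-.04)]+[(f"d{i}{e}",(L if e else L-UX*0)-UX*(.268 if e else .268+.2)+[0,0,.02],-.03) for i,L in enumerate(LOOP) for e in(0,1)]+[("ledge",ovw(-.185,.09,.07),-.03),("ledgeA",ovw(-.185,-.09,.07),-.03),("tr1",(.575,-.325,.02),-1.7),("tr4",(.6,-.16,.02),-1.7)]:
    q=robot.inverse_kinematics(p,[np.pi,0,y+k]); print(n,np.round(p,3),None if q is None else np.round(q,2))
E
```

```text
oven [0.5355 0.2611 1.545 ] [[-0.9, -2.1], [-0.7, 0.3], [-2.9, -1.3], [0.3, 0.0], [-0.1, -0.6], [0.2, 2.0], [0.2, -0.7], [0.1, -0.2], [-0.1, 0.0]]
hook [ 0.4098 -0.3132  1.5336] [[0.2, -0.8], [-0.2, -0.7], [0.2, -1.0], [0.2, -1.3], [-0.6, -0.7], [0.2, -2.3], [-1.6, -0.8], [-1.5, -0.8], [0.0, -2.1], [-0.3, -2.5]]
tray [ 0.5889 -0.2443 -0.1349] [[-0.7, -1.8], [0.3, -1.0], [-1.7, -0.6], [0.0, -0.7], [-0.1, -0.4]]
mat [ 0.389  -0.1915  1.5416] [[-0.3, -1.7], [-0.1, -1.8], [0.2, -0.5], [-0.8, -0.5], [-0.8, -1.6], [0.1, -1.7], [-1.7, -2.3], [-0.7, -0.4]]
hook [ 0.409 -0.29   0.016] [-0.01  0.63  0.71  2.15 -0.73  0.62  1.19]
d00 [ 0.609 -0.258  0.087] [-0.33  0.88  1.08  1.74 -0.88  1.09  1.03]
d01 [ 0.615 -0.058  0.087] [-0.41  0.61  0.61  1.84 -0.46  0.83  0.4 ]
d10 [ 0.553 -0.23   0.087] [-0.33  0.72  0.96  1.9  -0.74  0.93  0.96]
d11 [ 0.558 -0.03   0.087] [-0.5   0.54  0.64  1.98 -0.46  0.77  0.38]
d20 [ 0.49  -0.258  0.087] [-0.25  0.63  0.91  2.   -0.68  0.84  1.02]
d21 [ 0.495 -0.058  0.087] [-0.66  0.55  0.92  2.13 -0.64  0.77  0.63]
d30 [ 0.43  -0.248  0.087] [-0.26  0.54  0.92  
[... 594 characters left out ...]
 0.553 -0.23   0.087] [-0.4   0.81  1.11  1.9  -0.87  1.01 -2.07]
d11 [ 0.558 -0.03   0.087] [-0.78  0.75  1.11  1.99 -0.85  0.95 -2.4 ]
d20 [ 0.49  -0.258  0.087] [-0.35  0.74  1.11  2.01 -0.84  0.95 -1.97]
d21 [ 0.495 -0.058  0.087] [-0.77  0.66  1.11  2.13 -0.8   0.86 -2.34]
d30 [ 0.43  -0.248  0.087] [-0.37  0.65  1.11  2.14 -0.8   0.86 -1.93]
d31 [ 0.435 -0.048  0.087] [-0.84  0.55  1.12  2.26 -0.74  0.77 -2.38]
ledge [0.444 0.079 0.07 ] [ 0.63  0.68 -1.18  2.16  0.85  0.89  2.04]
ledgeA [0.624 0.074 0.07 ] [ 0.56  0.94 -1.19  1.75  0.96  1.15  2.18]
tr1 [ 0.575 -0.325  0.02 ] [ 0.07  0.76  0.57  1.76 -0.55  0.79  2.35]
tr4 [ 0.6  -0.16  0.02] [-0.06  0.67  0.35  1.85 -0.34  0.68  1.93]
```

```bash
cat >> h.py <<'E'
import cv2
def orange(f):
    im=f["image"].astype(int); m=((im[...,0]>150)&(im[...,1]>60)&(im[...,1]<140)&(im[...,2]<80)).astype(np.uint8)
    n,l,s,c=cv2.connectedComponentsWithStats(m); i=1+np.argmax(s[1:,4]); return c[i].round(2),s[i].tolist()
def save(f,x0,y0,w,h,s,out):
    im=f["image"][y0:y0+h,x0:x0+w,::-1]; im=cv2.resize(im,None,fx=s,fy=s,interpolation=cv2.INTER_CUBIC)
    for u in range((-x0)%20,w,20): cv2.putText(im,f"{x0+u}",(u*s,10),0,.33,(0,255,255)); cv2.line(im,(u*s,12),(u*s,18),(0,255,255),1)
    for v in range((-y0)%20,h,20): cv2.putText(im,f"-{y0+v}",(0,v*s+4),0,.33,(0,255,255))
    cv2.imwrite(out,im)
E
python3 - <<'E'
from h import *
from plant import robot
T=cam("top"); print(orange(T))
robot.goto((.25,.45,.35),[np.pi,0,.6])
f=robot.grab_frame("top"); print(orange(f))
assert abs(orange(f)[0]-orange(T)[0]).max()<1
hy=1.5336; u=np.array([np.cos(hy),np.sin(hy),0]); g=np.array([.4087,-.3132,0])+.022*u
O=[np.pi,0,hy-np.pi/2]
robot.goto(g+[0,0,.18],O)
robot.move_straight(g+[0,0,.016],vel=.12,contact_N=15)
print(robot.sense()["tcp_pos"],robot.sense()["wrist_force"])
robot.grip(0,80); s=robot.sense(); print(s["opening"],s["tcp_pos"],s["wrist_force"])
robot.move_straight(g+[0,0,.12],vel=.1)
s=robot.sense(); print(s["t"],s["opening"],s["tcp_pos"],s["tcp_rot"],s["wrist_force"],s["torque"])
f=robot.grab_frame("scene"); save(f,130,120,266,200,3,"pics/g1.png")
E
```

```text
(array([412.06, 320.54]), [391, 313, 43, 16, 569])
(array([412.07, 320.53]), [391, 313, 43, 16, 570])
[ 0.4099269  -0.29150633  0.01656274] [ 0.95164718 -0.54271044 -0.33445616]
0.38132974068878706 [ 0.40983651 -0.29142597  0.01650464] [0.83352607 0.60564911 6.16835875]
7.1333 0.38232843044752574 [ 0.40915841 -0.2908522   0.11944515] [-3.14107453e+00  1.18427247e-03 -3.70842300e-02] [ 0.08379254 -0.48835829 -3.15428884] [-0.00460438  0.04241675  0.03725664]
```

View pics/g1.png

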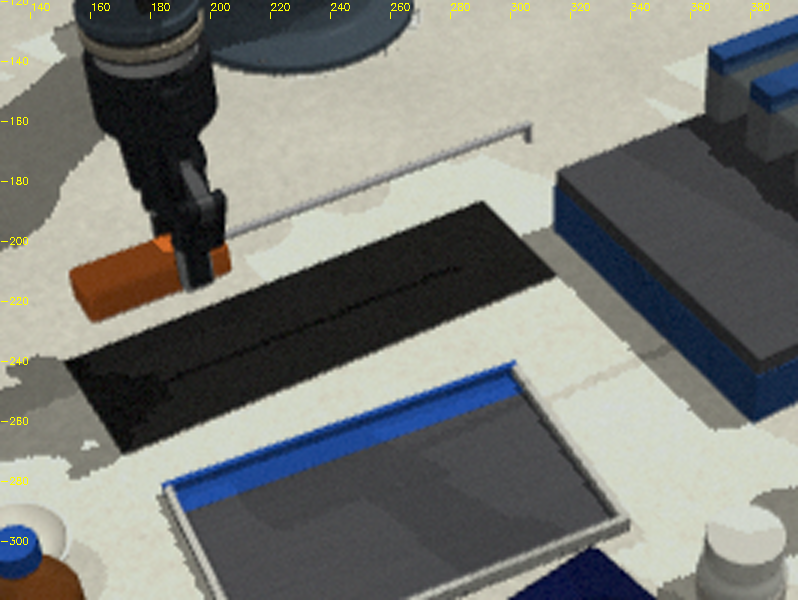

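```bash
cat >> h.py <<'E'
def hold(robot,tip,vel=.12,contact=None,att=None):
    """move so that the hook tip is at tip"""
    return robot.move_straight(np.asarray(tip)-.268*UX+[0,0,.0095],vel=vel,contact_N=contact,attitude=att)
OH=[np.pi,0,OV[2]-np.pi/2]
E
python3 - <<'E'
from h import *
from plant import robot
S,T=cam("scene"),cam("top")
s=robot.sense(); y=s["tcp_rot"][2]+np.pi/2; u=np.array([np.cos(y),np.sin(y),0])
e=s["tcp_pos"]+.271*u+[0,0,-.009+.019]; print("scene rod end pred",proj(S,e),"seen 306.7,161")
L=LOOP[0]
st=L-.13*UX; st[2]=.13
robot.goto(st-.268*UX+[0,0,.0095],OH)
st[2]=.079; hold(robot,st)
hold(robot,[L[0],L[1],.079],vel=.1,contact=8) and print("CONTACT")
s=robot.sense(); print(s["t"],s["tcp_pos"],s["tcp_rot"],s["wrist_force"],s["opening"])
f=robot.grab_frame("top"); print("pred tip px",proj(T,s["tcp_pos"]+.268*UX+[0,0,.01]))
save(f,150,205,160,50,5,"pics/a1.png")
E
```

```text
scene rod end pred [306.38431271 158.43877309] seen 306.7,161
10.1167 [ 0.61463119 -0.05870701  0.0886234 ] [ 3.14098130e+00 -1.82402244e-04 -2.92691361e-02] [ 5.72001875e-01  7.94023543e-04 -2.62303557e+00] 0.3846844235213479
pred tip px [178.77345681 225.24180557]
```

View pics/a1.png

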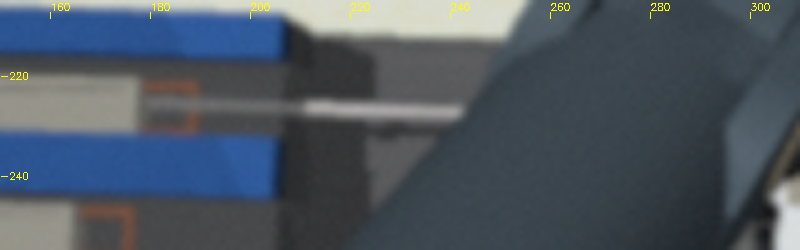

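```bash
cat >> h.py <<'E'
def draw(robot,i,sdx=.001):
    L=LOOP[i].copy(); P=lambda z,a=0:np.array([L[0],L[1],z])+a*UX
    print("down",hold(robot,P(.0638,sdx),vel=.04,contact=8),robot.sense()["tcp_pos"][2]-.0095,robot.sense()["wrist_force"].round(1))
    lx=(L-tw(OV,(0,0,0)))@UX; a=-.244-lx   # travel so that tip ends at oven x=-.244
    print("drag",hold(robot,P(.0638,a),vel=.08,contact=30),robot.sense()["wrist_force"].round(1))
    hold(robot,P(.0638,a+.005),vel=.03)
    hold(robot,P(.085,a+.005),vel=.05)
    s=robot.sense(); print("t",s["t"],"op",s["opening"],s["wrist_force"].round(1),s["tcp_pos"].round(4))
def enter(robot,i):
    L=LOOP[i]; P=lambda z,a=0:np.array([L[0],L[1],z])+a*UX
    s=robot.sense()["tcp_pos"]+.268*UX; 
    hold(robot,[s[0],s[1],.115],vel=.15)
    robot.goto(P(.115,-.14)-.268*UX+[0,0,.0095],OH)
    hold(robot,P(.079,-.13)); print("in",hold(robot,P(.079),vel=.1,contact=8))
E
python3 - <<'E'
from h import *
from plant import robot
draw(robot,0)
f=robot.grab_frame("top"); save(f,150,200,160,120,5,"pics/a2.png")
E
```

```text
down False 0.06350401758768218 [ 0.1 -0.1 -2.4]
drag False [-0.6 -0.6 -1.5]
t 14.1917 op 0.378998771876066 [ 0.7 -0.  -2.6] [ 0.6095 -0.2473  0.0948]
```

View pics/a2.png

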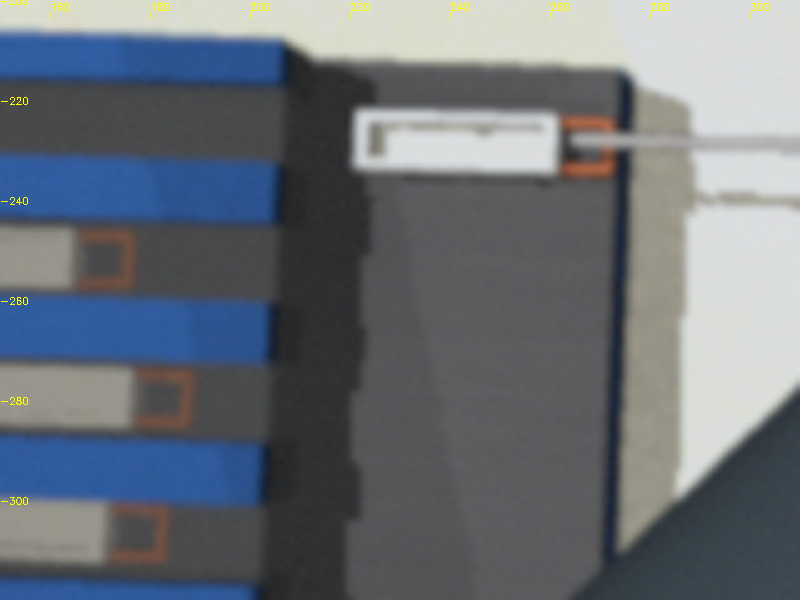

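```bash
cat >> h.py <<'E'
def boats(f):
    im=f["image"][205:330,208:280].astype(int); m=((im.min(2)>185)).astype(np.uint8)
    m[:, 68:]=0
    n,l,s,c=cv2.connectedComponentsWithStats(cv2.morphologyEx(m,cv2.MORPH_CLOSE,np.ones((7,7),np.uint8)))
    out=[]
    for i in range(1,n):
        if 250<s[i,4]<900:
            cnt=np.argwhere(l==i)[:,::-1].astype(np.float32); r=cv2.minAreaRect(cnt); out.append((np.round(np.array(r[0])+[208,205],2).tolist(),np.round(r[1],1).tolist(),round(r[2],1)))
    return out
E
python3 - <<'E'
from h import *
from plant import robot
print(boats(robot.grab_frame("top")))
for k,i in enumerate((1,2,3)):
    enter(robot,i); draw(robot,i)
    f=robot.grab_frame("top"); b=boats(f); print(i,b)
    s=robot.sense(); e=s["tcp_pos"]+.271*UX+[0,0,.01]; g=robot.grab_frame("scene"); print("rod end pred scene",proj(g,e))
    if len(b)!=k+2: break
save(f,150,200,160,140,5,"pics/a3.png")
hold(robot,robot.sense()["tcp_pos"]+.268*UX+[0,0,.03]-UX*.03)
E
```

```text
[([241.5, 209.0], [8.0, 67.0], 90.0), ([241.0, 228.0], [10.0, 38.0], 90.0)]
in False
down False 0.06353580886192707 [-0.3  0.7 -2.9]
drag False [ 0.8  0.2 -2.6]
t 21.3583 op 0.3843127316851745 [-0.4  0.7 -3.2] [ 0.5524 -0.2457  0.0948]
1 [([241.5, 208.5], [7.0, 67.0], 90.0), ([241.0, 228.0], [10.0, 38.0], 90.0), ([240.0, 253.0], [10.0, 38.0], 90.0)]
rod end pred scene [362.43425877 193.46476273]
```

View pics/a3.png

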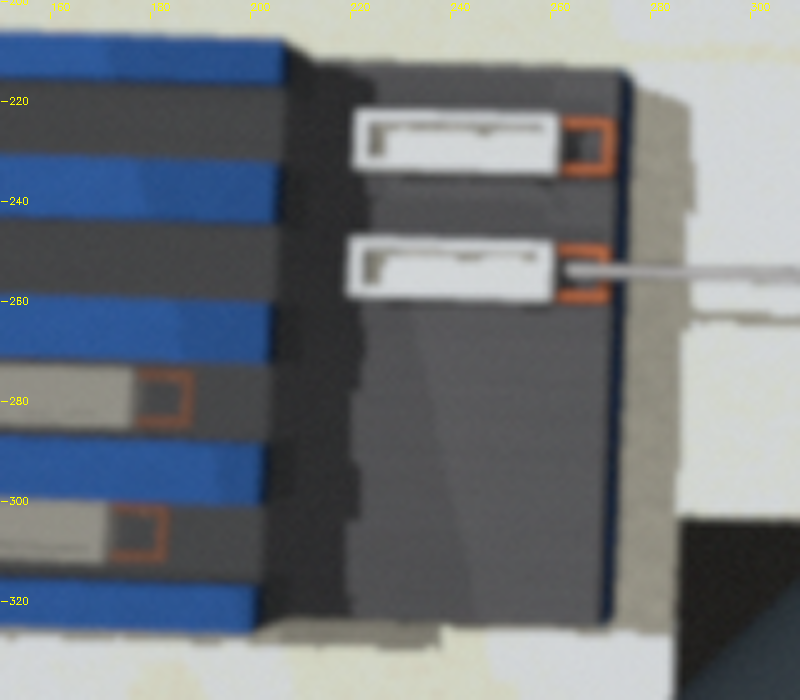

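```bash
sed -i 's/n,l,s,c=cv2.connectedComponentsWithStats(cv2.morph/m[:10]=0; &/' h.py
python3 - <<'E'
from h import *
from plant import robot
for k,i in enumerate((2,3)):
    enter(robot,i); draw(robot,i)
    f=robot.grab_frame("top"); b=boats(f); print(i,b)
    if len(b)!=k+3: break
save(f,150,200,160,140,5,"pics/a4.png")
s=robot.sense()["tcp_pos"]; robot.move_straight(s+[0,0,.03]-UX*.03)
save(robot.grab_frame("scene"),130,100,266,200,3,"pics/a5.png")
E
```

```text
in False
down False 0.06354108402149791 [-0.1  0.2 -2. ]
drag False [-0.5  0.4 -2.8]
t 28.625 op 0.38258281144597067 [-0.  -0.9 -2.7] [ 0.4903 -0.2439  0.0948]
2 [([240.92, 228.0], [38.2, 9.6], 2.4), ([240.0, 253.5], [9.0, 38.0], 90.0), ([238.5, 281.0], [10.0, 39.0], 90.0)]
in False
down False 0.06355942253881246 [ 0.9 -0.9 -2.8]
drag False [ 0.7  0.2 -2.9]
t 35.4417 op 0.381877830452182 [-0.5 -0.9 -3.3] [ 0.4301 -0.2423  0.0947]
3 [([240.9, 228.0], [38.2, 9.6], 2.4), ([240.0, 253.5], [9.0, 38.0], 90.0), ([238.5, 281.5], [9.0, 39.0], 90.0), ([237.0, 309.0], [10.0, 38.0], 90.0)]
```

```bash
python3 - <<'E'
from h import *
from plant import robot
hy=1.5336; O=[np.pi,0,hy-np.pi/2]; g=np.array([.4085,-.291,0])
robot.goto(g+[0,0,.12],O)
robot.move_straight(g+[0,0,.030],vel=.12)
print(robot.move_straight(g+[0,0,.0165],vel=.03,contact_N=6),robot.sense()["tcp_pos"],robot.sense()["wrist_force"])
robot.grip(.55); robot.sleep(.3); robot.grip(1.0)
robot.move_straight(g+[0,0,.16],vel=.15)
robot.goto((.45,0.05,.35),[np.pi,0,-.03]); 
f=robot.grab_frame("top"); print(orange(f)); print(robot.sense()["t"])
g=robot.grab_frame("scene"); save(g,130,80,266,200,3,"pics/b1.png")
E
```

```text
True [ 0.40848554 -0.29073228  0.01648873] [0.0077743  0.27287984 4.08266757]
(array([412.29, 335.02]), [398, 329, 26, 14, 307])
41.275
```

View pics/b1.png

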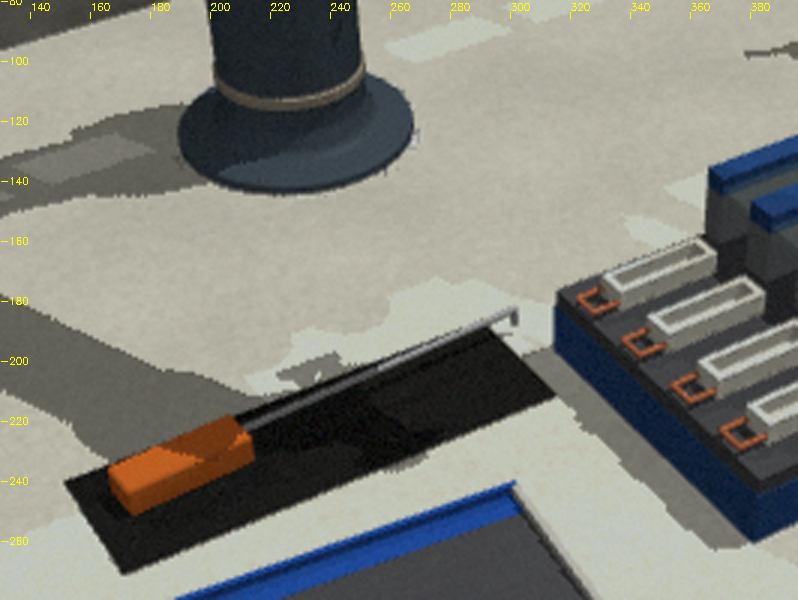

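```bash
python3 - <<'E'
from h import *
from plant import robot
robot.goto((.30,.42,.35),[np.pi,0,.6])
f=robot.grab_frame("top"); g=robot.grab_frame("scene"); print(orange(f),orange(g),robot.sense()["t"])
S=cam("scene")
X=[(.05,.017,.029),(-.05,.017,.029),(-.05,-.017,.029),(.05,-.017,.029),(.293,0,.026)]
def F(px): return fit([(S,x,p) for x,p in zip(X,px)],[.4,-.3,1.53])
a=F([(205.5,231.75),(162.5,247.75),(168.75,257.5),(212.5,240.75),(307.5,198.75)]); b=F([(208.3,218.3),(166.7,235.7),(174,243.3),(213.3,225.7),(301,182.7)])
print(a,b)
save(f,275,290,170,75,4,"pics/b2.png")
E
```

```text
(array([402.1 , 335.96]), [381, 329, 43, 15, 580]) (array([189.23, 230.87]), [166, 219, 47, 25, 456]) 42.9083
(array([ 0.4146012 , -0.31458323,  1.52705979]), [[0.7, -0.7], [-1.2, 0.7], [-1.3, 0.8], [0.5, -0.5], [0.9, -0.7]]) (array([ 0.38075114, -0.29000473,  1.61508747]), [[-0.5, -1.0], [-0.9, 0.4], [-0.7, 1.7], [2.4, -0.2], [1.8, -1.6]])
```

View pics/b2.png

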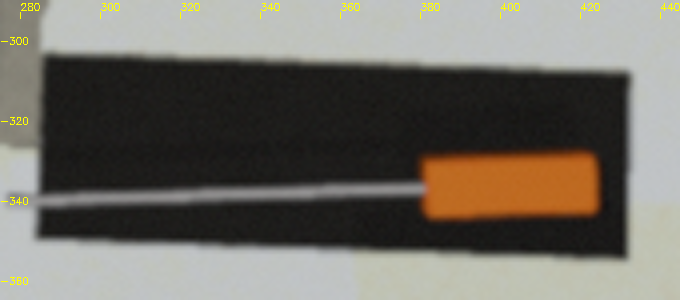

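```bash
python3 - <<'E'
from h import *
from plant import robot
hy=1.61; u=np.array([np.cos(hy),np.sin(hy),0]); p=np.array([.374,-.2895,0])+.022*u; O=[np.pi,0,hy-np.pi/2]
robot.goto(p+[0,0,.16],O); robot.move_straight(p+[0,0,.0165],vel=.12,contact_N=15)
print(robot.sense()["tcp_pos"]); robot.grip(0,80); print(robot.sense()["opening"])
robot.move_straight(p+[0,0,.04],vel=.12)
hy=1.5336; O=[np.pi,0,hy-np.pi/2]; g=np.array([.403,-.291,0])
robot.move_straight(g+[0,0,.04],vel=.12,attitude=O)
print(robot.sense()["opening"],robot.move_straight(g+[0,0,.0165],vel=.03,contact_N=6),robot.sense()["tcp_pos"])
robot.grip(.55); robot.sleep(.2); robot.grip(1.0); robot.move_straight(g+[0,0,.16],vel=.15)
robot.goto((.30,.42,.35),[np.pi,0,.6])
f=robot.grab_frame("top"); print(orange(f),boats(f),robot.sense()["t"]); np.savez("top1.npz",**f)
save(f,210,200,80,130,5,"pics/c1.png")
for b in boats(f): print(atz(f,*b[0],.078).round(4))
print([robot.inverse_kinematics(tw((.587,-.2435,-.133),(.005,y,.02)),[np.pi,0,-.133-np.pi/2]) is not None for y in(-.0825,-.0275,.0275,.0825)])
E
```

```text
[ 0.37346165 -0.26779476  0.01691215]
0.3850183841889671
0.3809544808787859 True [ 0.40275057 -0.29074576  0.01701259]
(array([412.26, 323.69]), [391, 317, 43, 15, 571]) [] 53.625
[True, True, True, True]
```

View pics/c1.png

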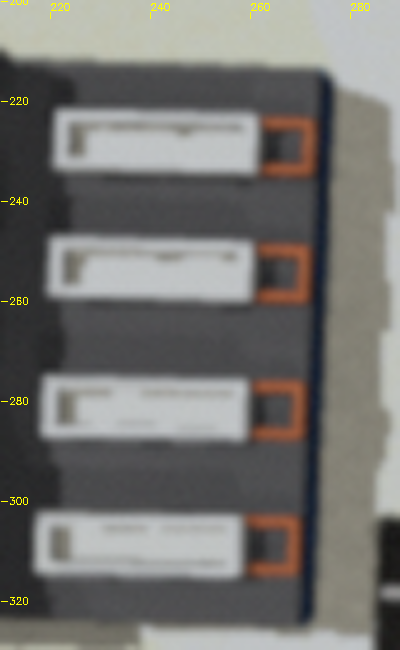

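```bash
cat >> h.py <<'E'
BP=[(241.5,228.4,1.549),(240.2,253.9,1.552),(239.1,281.5,1.556),(238,309.1,1.556)]
TR=np.array([.587,-.2435,-.130]); TY=[.0825,.0275,-.0275,-.0825]
def carry(robot,i):
    u,v,y=BP[i]; p=atz(cam("top"),u,v,.078); p[2]=0; O=[np.pi,0,y-np.pi/2]
    robot.grip(.6); robot.goto(p+[0,0,.16],O)
    c=robot.move_straight(p+[0,0,.0735],vel=.12,contact_N=12); print(i,"pos",robot.sense()["tcp_pos"].round(4),"contact",c)
    if c: return False
    robot.grip(0,60); o=robot.sense()["opening"]
    robot.move_straight(p+[0,0,.14],vel=.12); o2=robot.sense()["opening"]; print("open",o,o2)
    if o2<.2: return False
    q=tw(TR,(.0125,TY[i],0)); O=[np.pi,0,TR[2]-np.pi/2]
    robot.goto(q+[0,0,.10],O); o3=robot.sense()["opening"]
    robot.move_straight(q+[0,0,.03],vel=.12)
    c=robot.move_straight(q+[0,0,.0165],vel=.03,contact_N=6); print("place",o3,c,robot.sense()["tcp_pos"].round(4))
    robot.grip(.52); robot.sleep(.2); robot.move_straight(q+[0,0,.12],vel=.15); print("t",robot.sense()["t"])
    return o3>.2
E
python3 - <<'E'
from h import *
from plant import robot
T=cam("top")
for uv in((322,273),(430,287)): print(atz(T,*uv,.012).round(4))
print(carry(robot,0))
robot.goto((.45,.15,.35),[np.pi,0,-.6])
f=robot.grab_frame("top"); print(orange(f)); save(f,315,195,130,100,6,"pics/d1.png")
E
```

```text
[ 0.5179 -0.1058  0.012 ]
[ 0.485 -0.361  0.012]
0 pos [0.6179 0.0747 0.0742] contact False
open 0.28714257267617077 0.28847293501851073
place 0.29107707970381747 True [ 0.6104 -0.1633  0.0186]
t 61.4667
True
(array([412.1 , 323.62]), [391, 316, 43, 16, 588])
```

View pics/d1.png

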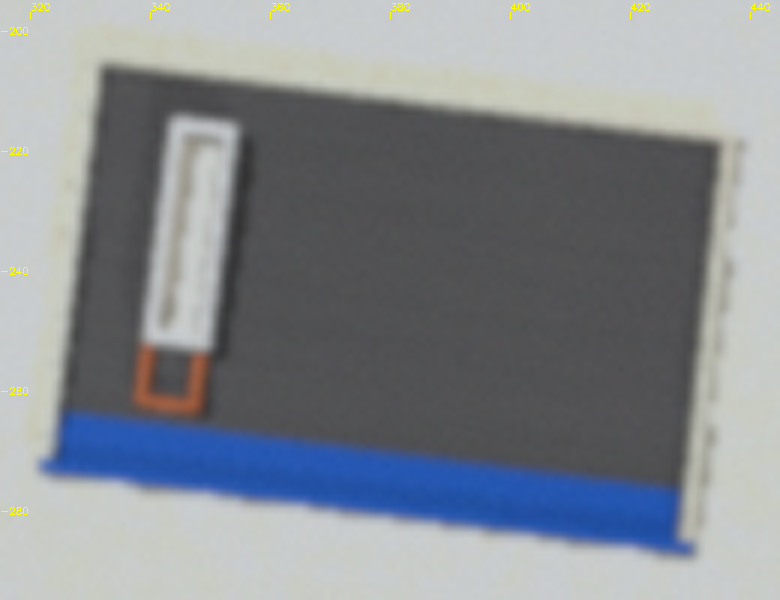

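```bash
python3 - <<'E'
from h import *
from plant import robot
for i in(1,2,3):
    ok=carry(robot,i); print(ok)
    if not ok: break
robot.goto((.35,.30,.35),[np.pi,0,0.4])
f=robot.grab_frame("top"); print(orange(f),robot.sense()["t"]); save(f,210,195,260,165,3,"pics/d2.png")
E
```

```text
1 pos [0.5607 0.0771 0.0742] contact False
open 0.2847943371743181 0.2870656578661135
place 0.2863473550465548 True [ 0.6032 -0.2178  0.0186]
t 69.9917
True
2 pos [0.4995 0.0783 0.0739] contact False
open 0.28888489918404187 0.28729260650687843
place 0.288288598404796 True [ 0.5961 -0.2724  0.0185]
t 77.25
True
3 pos [0.4388 0.0798 0.0738] contact False
open 0.28911561023382554 0.28387113688006005
place 0.28625536368671134 True [ 0.5889 -0.327   0.0184]
t 84.975
True
(array([412.26, 323.66]), [391, 317, 43, 15, 575]) 87.5417
```

View pics/d2.png

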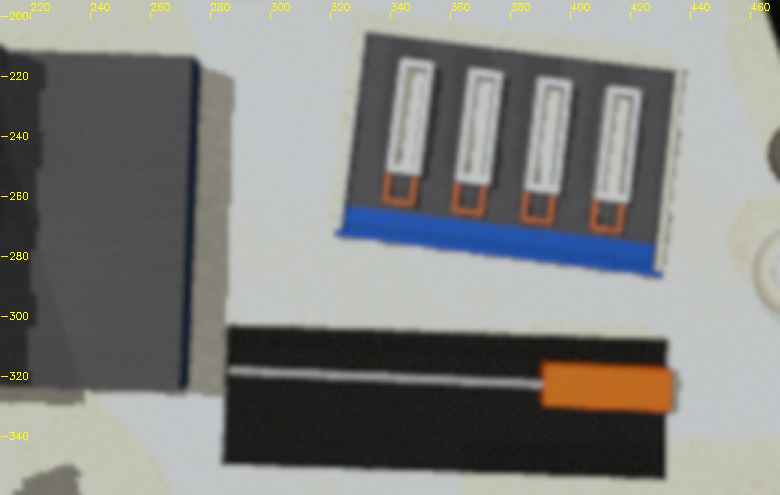

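```bash
python3 - <<'E'
from plant import robot
print(robot.close_job())
E
```

```text
the job is handed in; nothing more can be done
None
```

The job is done and handed in at about 88 s. All four boats were drawn onto the ledge with the hook. The hook went back on its mat before I moved any boat to the tray.

- **Hook:** It was knocked aside after I first laid it back, landing about 4 cm off and turned about 4°. I picked it up again and laid it lengthwise on the mat, rod towards the oven. It is about 6 mm sideways from where it started. The handle's outer end is only about 3 mm inside the mat's end, much as it began.
- **Boats:** The last top picture shows all four upright in the tray, parallel, about 55 mm apart and square with the tray by eye, loops towards the blue end. I did not take a separate height check after releasing them.
- **Bystanders:** No arm contact or slackened grip showed up in the force and opening readings. I did not compare the glassware, jar, bottle and dish with their starting positions.
- **Disagreement:** The two cameras differed by 3 to 6 mm in height. I used the top camera, whose depth readings matched the stated heights of the ledge and hook handle. In the first bore, the rod appeared where the arm's position predicted to within about 1 mm sideways and 3 mm along its length.

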